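# Sort the packing-table supplies into their trays

### The job

Tidy the packing table: lay the red and the green felt marker flat side by side in the blue tray, stand both white till rolls upright in the yellow tray, and put the small green box of staples with the white top flat in the grey tray. Leave the blue eraser and the yellow key tag lying where they are.

Things in the scene. Friction and masses are not known exactly. Their poses are not given: they have to be found in the camera images.
- marker_red_mid (a point): Felt marker with a white barrel and red cap and band, lying on its side, 138 x 17 x 17 mm; does not roll. Point: its centre, 8.5 mm above what it lies on. x along the barrel, z up. Grasp across the barrel (its y).
- marker_green_mid (a point): The same marker with green cap and band. Point: its centre, 8.5 mm above what it lies on. x along the barrel, z up. Grasp across the barrel (its y).
- till_roll_a_mid (a point): The thicker white till roll, a paper cylinder standing upright, diameter 48 mm, height 57 mm. Point: its centre, 28.5 mm above its underside. z along its axis, up.
- till_roll_b_mid (a point): The thinner white till roll, a paper cylinder standing upright, diameter 40 mm, height 57 mm. Point: its centre, 28.5 mm above its underside. z along its axis, up.
- staples_box_mid (a point): Small box of staples, green sides and a white label covering most of its green top, 36 (x) x 58 (y) x 24 (z) mm, lying flat. Point: its centre, 12 mm above its underside. z up. Grasp across its x.
- blue_tray: Blue open tray for the markers, outer size 138 (x) x 180 (y) mm, 16 mm high; inside 130 x 172 mm, so markers lie along its y. Fixed to the table, may be turned a little. Origin: centre of its underside, on the table top; x and y along its sides, z up. Walls 4 mm thick, floor 4 mm thick.
- yellow_tray: Yellow open tray for the till rolls, outer size 110 (x) x 170 (y) mm, 22 mm high; inside 102 x 162 mm, so the rolls stand one behind the other along its y. Fixed to the table, may be turned a little. Origin: centre of its underside, on the table top; x and y along its sides, z up. Walls 4 mm thick, floor 4 mm thick.
- grey_tray: Grey open tray for the staples, outer size 110 (x) x 140 (y) mm, 20 mm high; inside 102 x 132 mm. Fixed to the table, may be turned a little. Origin: centre of its underside, on the table top; x and y along its sides, z up. Walls 4 mm thick, floor 4 mm thick.
- eraser_mid (a point): Small eraser in a blue sleeve, 19 x 42 x 11 mm, lying loose near the supplies; not to be moved. Point: its centre.
- key_tag_mid (a point): Key on a yellow plastic tag, 87 x 24 x 9 mm (x along it, the tag towards its -x), lying loose near the supplies; not to be moved. Point: the middle of its length, 4 mm above the table.
Mind the look-alikes: they are no part of the job. Leave any purple or turquoise look-alike of the part that bears till_roll_b_mid alone.

How it is judged:
By the outcome, as a careful person would: the job done as asked, in the order asked, and still so for the second after the job is handed in, with the robot touching nothing.
It also fails if it takes over 118 s, if anything falls off the work surface, if the arm or the gripper's body presses on something with over 40 N, if the wrist force passes 120 N, or if a joint passes its speed limit or range.

### The arm

A 7-joint arm with a two-finger parallel gripper is mounted at the origin on a cart in front of the work surface, level with it; the furniture and walls round the work are solid. World frame = base frame: x ahead of the robot, y to its left, z up, the work surface at z = 0. Lengths are in m, angles in rad, forces in N, time in s.
With the tool pointing down it reaches from about 0.425 to 0.925 m from the base axis. Payload 6.8 kg.
Tool frame: the origin (TCP) lies on the centre line of the jaws, within the pads' length; the fingertips stand 8 mm ahead of it and the grasp point (between the pads) lies 11 mm behind it (bot.tips_ahead is the distance from the TCP to the fingertips, in m); z points along the fingers, y is the line along which they close (so a half turn about z gives the same grasp; the last joint's range is limited). The gripper opens to 85 mm and grips with 20 to 120 N. Pads are 22 mm wide; open, the fingers measure 114 mm over their backs; the gripper's body (76 mm by 85 mm) begins 54 mm behind the grasp point. The pads swing forward as they close: fully open they stand 13 mm farther back than shut.
Start: joints at [1.072, 0.477, 0.022, 1.555, -0.011, 1.109, -0.083], TCP at [0.257, -0.624, 0.239] pointing down, gripper open.
Joint ranges: [-2.96, 2.96], [-0.34, 2.1], [-1.41, 1.46], [0.24, 2.44], [-1.37, 4.51], [0.17, 1.92], [-2.96, 2.96]. Speed limits (rad/s): [2.39, 2.39, 3.14, 3.14, 3.14, 3.14, 3.14].

### API

Orientations are given as a unit quaternion [w, x, y, z].
In Python, from station import bot gives the robot as it stands.
- The arm moves only by the tool send_rows, never from a script. Its argument "deltas" is text: rows parted by semicolons, each of 4 numbers parted by spaces: the shift along the tool's x, y, z in m, then the turn about the tool's z in degrees. In form: x y z spin; .... A call has 1 to 5 rows; each row is the pose to reach, as a shift and turn from the pose commanded when the call began, along the tool's axes at that moment; what a row does not reach only later rows make up. A row lasts 1/10 s, in which the tool goes at most 50 mm and 8.59 degrees, less where a joint would pass 70% of its speed; a pose out of reach is approached as far as the arm can. A call with a gripper value outside its range is refused whole. "claw" is the opening, from 0 (shut) to 1 (fully open), set as the call begins (left out, the last holds). The fingers move at their own pace and stop on an object; "force" is the grip in N (left out, the last holds). Time passes only in rows, so rows that repeat a pose let the fingers close. It gives the time, the measured TCP pose, the force, the opening and the grip force at its end, in the units of the state.
- bot.get_obs(): the state, without advancing time (a new reading comes with each control period).
- bot.read_camera(name): name is "scene" or "top" or "wrist"; returns a dict with "img" (384x512x3 uint8, red, green, blue), "depth" (384x512 float32, m along the optical axis (not along the pixel's ray), 0 where there is no reading), "fx", "fy", "cx", "cy" (pixels), "camera_from_world" (4x4, takes a point from world to camera coordinates). Camera axes: x right, y up, looking along -z (the intrinsics and any distortion apply to the point x, -y, -z); pixel columns grow to the right and rows downward; lengths in m; the calibration is good to about 2 mm. A picture is of the moment at which its call begins.
- bot.hand_in(): hands the job in; it is judged then, once.
Trained networks look in a picture, given as the dict that the camera call returned (one of the last four; its "shot" number tells which), for a name from the list of things; names that differ only in an ending like _2 or _b are one class to them, and where a whole thing is asked for, a point or a joint stands for the part that bears it (a point fixed in the world has none). Each returns a list of dicts, best first, with "confidence" (0 to 1); they miss things now and then, are a little off and sometimes report something else, mostly with a low value. They report only what shows in the picture. A call takes as long as a camera call. They do not tell look-alikes from the thing itself.
- bot.masks_of(picture, query): "mask" (384x512 bool, what is visible of it).
- bot.landmark_of(picture, query): "xyz" ([x, y, z] in m, in world coordinates, good to about 4 mm: a listed point, or the origin of a listed thing).
The state is a dict: "t": time; "q": joint angles; "joint_vel": joint speeds; "joint_torque": joint torques, N m; "eef_pos": TCP position; "tool_rot": TCP orientation; "contact_force": force on the tool from outside, world axes, zero at the start; "torque": the same for the moment, N m; "gripper_width": opening from 0.0 (shut) to 1.0 (fully open); "grasp_force": force on a finger pad.
Only numpy, scipy, OpenCV 4.12 (cv2) and the standard library are available. Lean on these libraries where they do the work, as an engineer would, in place of code of your own. Each camera call takes 0.05 s, during which the arm holds its last target. There are 200 camera calls.

## Working session

There is one attempt and no reset: what is moved stays moved. The work goes in short steps, Python scripts to look and compute and a tool call to move; the robot and the scene stay as the last step left them, time stands still between calls to the robot, and variables do not carry over. Pictures are saved under pics/ and viewed, at most 14 in all, crops included, and the job is handed in when it is done.

Besides the shell and the picture viewer there is one more tool, called after "Request:" as name(argument=value, ...) on one line, values as JSON. send_rows: Moves the arm, as the interface text tells. Its arguments: {"type":"object","properties":{"deltas":{"type":"string"},"claw":{"type":"number"},"force":{"type":"number"}},"required":["deltas"]}

```bash
mkdir -p pics; ls; python3 - <<'E'
from station import bot
import cv2
o=bot.get_obs();print(o['t'],o['eef_pos'],o['tool_rot'],o['gripper_width'],bot.tips_ahead)
for n in('scene','top'):
    c=bot.read_camera(n);cv2.imwrite(f'pics/{n}0.png',c['img'][:,:,::-1]);print(n,c['fx'],c['camera_from_world'].round(3).tolist(),[k for k in c])
    for q in ['marker_red_mid','marker_green_mid','till_roll_a_mid','till_roll_b_mid','staples_box_mid','blue_tray','yellow_tray','grey_tray','eraser_mid','key_tag_mid']:
        print(q,[(d['xyz'] if isinstance(d['xyz'],list) else d['xyz'].round(3).tolist(),round(d['confidence'],2)) for d in bot.landmark_of(c,q)])
E
```

```text
pics
0.0 [ 0.25689488 -0.62355362  0.23828054] [-9.17017286e-04  9.80967116e-01  1.94171595e-01 -2.62024943e-04] 1.0025307327161908 0.008
scene 499.5206348868258 [[-0.742, -0.671, -0.006, 0.406], [0.474, -0.53, 0.703, -0.262], [-0.475, 0.518, 0.711, -1.071], [0.0, 0.0, 0.0, 1.0]] ['img', 'depth', 'fx', 'fy', 'cx', 'cy', 'camera_from_world', 'shot']
marker_red_mid [([0.4159, -0.1436, 0.013], 0.5)]
marker_green_mid [([0.4489, 0.0066, 0.0092], 0.75)]
till_roll_a_mid [([0.3743, -0.3158, 0.0271], 0.72)]
till_roll_b_mid [([0.3786, 0.3092, 0.0287], 0.9), ([0.3936, 0.2328, 0.0268], 0.7), ([0.4726, 0.251, 0.0279], 0.64), ([0.4718, 0.335, 0.0324], 0.61)]
staples_box_mid [([0.4302, 0.1488, 0.0109], 0.96), ([0.415, -0.1424, 0.0107], 0.67), ([0.373, -0.3102, 0.0283], 0.17)]
blue_tray [([0.6529, 0.0273, -0.0002], 0.63)]
yellow_tray [([0.6142, -0.1995, -0.0008], 0.93)]
grey_tray [([0.6076, 0.2463, -0.0006], 0.79)]
eraser_mid [([0.3936, 0.0621, 0.0028], 0.61), ([0.6178, -0.1989, -0.001], 0.59), ([0.4158, -0.1441, 0.0077], 0.47)]
key_tag_mid [([0.3755, -0.0675, 0.0016], 0.7)]
top 424.6933991053223 [[-0.094, -0.996, 0.004, 0.049], [0.972, -0.091, 0.216, -0.511], [-0.215, 0.024, 0.976, -1.224], [0.0, 0.0, 0.0, 1.0]] ['img', 'depth', 'fx', 'fy', 'cx', 'cy', 'camera_from_world', 'shot']
marker_red_mid [([0.411, -0.1416, 0.0081], 0.6)]
marker_green_mid [([0.452, 0.0066, 0.0064], 0.56)]
till_roll_a_mid [([0.3726, -0.3103, 0.0292], 0.79)]
till_roll_b_mid [([0.4709, 0.2526, 0.0322], 0.75), ([0.3983, 0.2317, 0.0266], 0.74), ([0.4743, 0.3362, 0.0278], 0.73), ([0.3796, 0.3125, 0.0235], 0.62)]
staples_box_mid [([0.427, 0.1477, 0.0092], 0.72)]
blue_tray [([0.6524, 0.0275, -0.0005], 0.75)]
yellow_tray [([0.6185, -0.2054, -0.0002], 0.58)]
grey_tray [([0.6058, 0.2475, 0.0012], 0.88)]
eraser_mid [([0.3912, 0.0577, 0.0046], 0.62), ([0.3693, -0.3117, 0.028], 0.35)]
key_tag_mid []
```

View pics/top0.png

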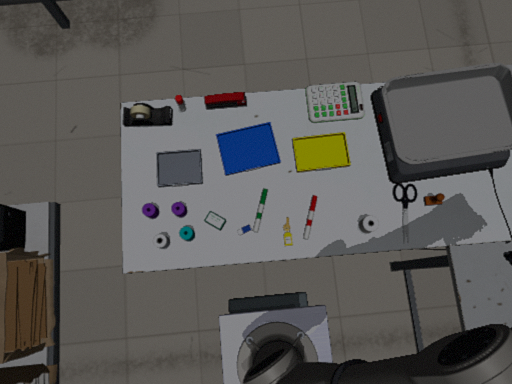

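View pics/scene0.png

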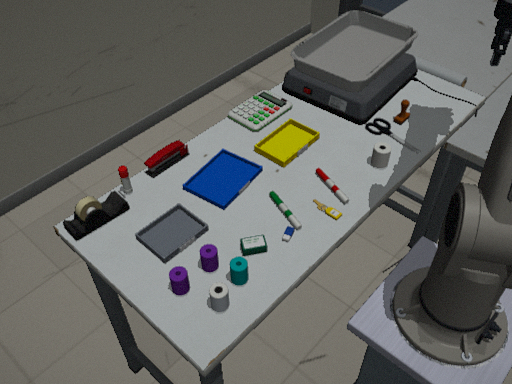

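The white roll candidates are top px (369,223), which is roll a, and (162,240), which is roll b. Its look-alikes are purple at (150,210) and (179,209) and turquoise at (187,233). The red marker is at (310,217), against the red stapler at (225,100) and the glue stick at (180,100). The green marker is at (260,210). The staples box is at (215,220), with the eraser at (245,230) and the key tag at (288,232) close by.

```bash
cat > h.py <<'E'
import numpy as np, cv2
from station import bot
def cloud(c):
    d=c['depth'];v,u=np.mgrid[:384,:512]
    p=np.stack([(u-c['cx'])/c['fx']*d,-(v-c['cy'])/c['fy']*d,-d],-1)
    T=np.linalg.inv(c['camera_from_world'])
    return p@T[:3,:3].T+T[:3,3]
def pix(c,p):
    q=c['camera_from_world']@np.r_[p,1];return c['cx']+c['fx']*q[0]/-q[2],c['cy']-c['fy']*q[1]/-q[2]
def rect(c,m,zmin=-1):
    P=cloud(c)[m&(c['depth']>0)];P=P[P[:,2]>zmin]
    (x,y),(w,h),a=cv2.minAreaRect((P[:,:2]*1000).astype(np.float32))
    if w<h: w,h,a=h,w,a+90
    return np.round([x,y,w,h,(a+90)%180-90],1),np.round(np.percentile(P[:,2],[5,50,95])*1000,1)
E
python3 - <<'E'
from h import *
cs={n:bot.read_camera(n) for n in('scene','top')}
for n,c in cs.items():
    print(n)
    for q in ['marker_red_mid','marker_green_mid','till_roll_a_mid','till_roll_b_mid','staples_box_mid','blue_tray','yellow_tray','grey_tray','eraser_mid','key_tag_mid']:
        for d in bot.masks_of(c,q):
            if d['confidence']>.4 and d['mask'].sum()>20: print(q,round(d['confidence'],2),*rect(c,d['mask']))
i=cs['top']['img'][180:255,120:400,::-1];cv2.imwrite('pics/crop.png',cv2.resize(i,None,fx=2.85,fy=2.85,interpolation=2))
E
```

```text
scene
marker_red_mid 0.77 [ 408.8 -147.2  135.8   31.2  -19.4] [ 0.3 14.7 19.5]
marker_green_mid 0.79 [446.    9.6 134.8  17.2 -18.4] [10.3 16.  19.9]
till_roll_a_mid 0.71 [ 386.5 -342.4  123.8   53.1  -67.2] [ 0.  41.5 58.7]
till_roll_a_mid 0.56 [394.  299.7  81.7  38.8 -36.9] [ 4.9 51.1 59.5]
till_roll_b_mid 0.92 [393.  233.8  40.7  36.5 -62.7] [ 7.9 50.1 59.6]
till_roll_b_mid 0.82 [395.5 300.5  83.8  39.3 -32. ] [ 9.2 51.9 59.5]
till_roll_b_mid 0.71 [466.7 254.6  38.3  36.9 -50.8] [10.8 49.8 59.1]
till_roll_b_mid 0.63 [472.6 340.3  41.   39.  -26.4] [ 8.9 50.9 59.5]
till_roll_b_mid 0.47 [613.6 244.2 153.  133.4 -89.8] [ 1.3  5.6 20.4]
staples_box_mid 0.75 [436.2 143.4  58.8  57.3 -35.9] [ 3.7 23.8 27.4]
blue_tray 0.75 [658.1  21.9 201.9 157.9 -81. ] [ 1.2  5.1 16.4]
blue_tray 0.65 [ 384.  -343.6  123.7   49.5  -69.1] [ 1.7 42.9 58.8]
yellow_tray 0.93 [ 624.3 -200.7  178.1  135.1  -87.1] [ 1.5  6.  22.1]
grey_tray 0.74 [613.7 243.3 153.7 133.7  89.6] [ 1.4  5.6 20.5]
eraser_mid 0.59 [396.5  58.9  54.5  23.5 -69.6] [ 1.  11.2 14.2]
key_tag_mid 0.53 [375.1 -67.9  86.4  26.8  -3. ] [-
[... 225 characters left out ...]
6 14.5 19.5]
till_roll_a_mid 0.6 [ 374.5 -322.5   66.5   50.3  -69.1] [ 1.7 54.8 60.3]
till_roll_b_mid 0.73 [473.1 338.5  39.7  39.5  65.8] [ 8.6 54.4 59.5]
till_roll_b_mid 0.7 [394.6 235.4  45.9  44.9 -56.4] [-1.2 54.8 60. ]
till_roll_b_mid 0.52 [468.2 251.8  39.1  38.8 -49.6] [ 8.  54.3 59.7]
till_roll_b_mid 0.46 [378.6 308.1  38.5  38.1  14.3] [10.5 54.4 59.7]
staples_box_mid 0.55 [430.7 150.2  63.9  37.7  59.8] [ 0.3 23.5 28.4]
blue_tray 0.81 [649.5  25.3 182.1 140.7 -83.1] [-0.4  4.3 14.9]
yellow_tray 0.94 [ 619.1 -205.1  178.4  127.2  -88.4] [-0.4  4.6 22. ]
grey_tray 0.61 [604.9 248.  140.2 112.6  89.5] [-1.1  4.3 19.4]
key_tag_mid 0.59 [368.7 -67.8  66.1  20.8   4.2] [-1.4  7.2 12.3]
```

View pics/crop.png

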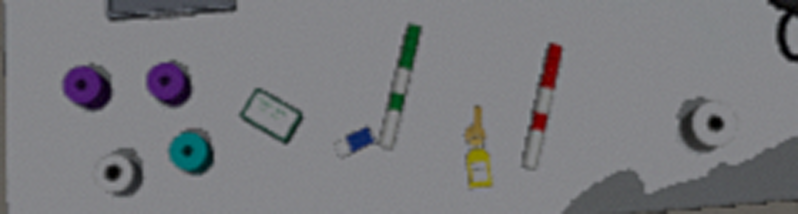

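The crop confirms it. The white rolls are at crop (115,172), thinner, so b, and (712,123), thicker, so a. The purple and turquoise rolls stay out of it. The markers, box, eraser and tag are where the masks put them.

Request:
send_rows(deltas="0.033 -0.038 0 -8; 0.066 -0.077 0 -16; 0.1 -0.115 0.01 -24; 0.13 -0.154 0.02 -32; 0.164 -0.192 0.03 -40", claw=0.6, force=40)

```text
t: 2.7
eef_pos: [0.3339, -0.3874, 0.2104]
tool_rot: [0.0, 0.854, 0.52, -0.0]
contact_force: [1.0, -0.2, -0.8]
gripper_width: 0.599
grasp_force: 0.0
```

```bash
cat >> h.py <<'E'
R2=180/np.pi
def yaw(o):
    w,x,y,z=o['tool_rot'];return np.arctan2(2*(x*y+w*z),1-2*(y*y+z*z))*R2
def here():
    o=bot.get_obs();return [*o['eef_pos'],yaw(o)]
def go(a,*wps):
    """deltas between consecutive poses [x,y,z,yaw deg]"""
    for b in wps:
        t=a[3]/R2;d=np.subtract(b,a);s=-((d[3]+180)%360-180)
        print('  '.join(f'{v:.4f}' for v in (d[0]*np.cos(t)+d[1]*np.sin(t),d[0]*np.sin(t)-d[1]*np.cos(t),-d[2])),f'{s:.1f}','   ->',np.round(b,3));a=b
E
python3 -c "
from h import *
print(here(),bot.get_obs()['q'].round(2));go(here(),[.413,-.144,.12,161])"
```

```text
[np.float64(0.3339494841709016), np.float64(-0.38744063936254547), np.float64(0.21037139475730696), np.float64(62.695837560241486)] [ 0.92  0.25 -0.21  1.96  0.06  0.93  0.2 ]
0.2526  -0.0414  0.0904 -98.3    -> [ 4.13e-01 -1.44e-01  1.20e-01  1.61e+02]
```

Request:
send_rows(deltas="0.025 -0.004 0.01 -8; 0.05 -0.008 0.02 -16; 0.075 -0.012 0.03 -24; 0.1 -0.016 0.04 -32; 0.125 -0.02 0.045 -40")

```text
t: 3.2
eef_pos: [0.3741, -0.2681, 0.1649]
tool_rot: [-0.0, 0.624, 0.781, -0.0]
contact_force: [-0.4, -0.5, -1.1]
gripper_width: 0.598
grasp_force: 0.0
```

Request:
send_rows(deltas="0.022 0.013 0.01 -8; 0.044 0.026 0.02 -16; 0.066 0.039 0.03 -24; 0.088 0.052 0.04 -32; 0.109 0.064 0.045 -40")

```text
t: 3.7
eef_pos: [0.4133, -0.148, 0.1199]
tool_rot: [-0.0, 0.32, 0.948, 0.0]
contact_force: [-0.0, -0.2, 0.2]
gripper_width: 0.596
grasp_force: 0.0
```

Request:
send_rows(deltas="0 0 0 -8; 0 0 0 -16; 0 0 0 -18; 0 0 0 -18; 0 0 0 -18")

```text
t: 4.2
eef_pos: [0.4133, -0.1492, 0.1205]
tool_rot: [0.0, 0.171, 0.985, -0.0]
contact_force: [0.9, -0.7, 0.0]
gripper_width: 0.596
grasp_force: 0.0
```

```bash
python3 -c "
from h import *
print(np.round(here(),4),bot.get_obs()['q'].round(2))
c=bot.read_camera('wrist');cv2.imwrite('pics/w1.png',c['img'][:,:,::-1])
for d in bot.masks_of(c,'marker_red_mid'): print(d['confidence'],*rect(c,d['mask'],.006))
print([(d['xyz'],d['confidence']) for d in bot.landmark_of(c,'marker_red_mid')])
"
```

```text
[ 4.133000e-01 -1.492000e-01  1.205000e-01  1.602985e+02] [ 0.76  0.33 -0.63  2.17  0.29  0.72  1.15]
0.73 [ 414.6 -143.6  137.8   16.5  -18.9] [12.6 16.8 18.6]
[([0.4118, -0.1465, 0.0082], 0.68)]
```

View pics/w1.png

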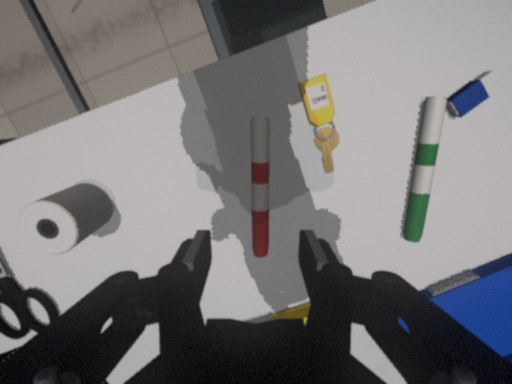

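The wrist picture shows the red marker between the fingers at px (260,187), clear of the key tag (325,125). The wrist measurement gives (0.4145,-0.1437) at -18.9°, with its top at 17 mm, as it should be.

Request:
send_rows(deltas="0.001 0.005 0.03 -0.8; 0.001 0.005 0.06 -0.8; 0.001 0.005 0.085 -0.8; 0.001 0.005 0.1 -0.8; 0.001 0.005 0.108 -0.8")

```text
t: 4.85
eef_pos: [0.4133, -0.1437, 0.0111]
tool_rot: [-0.001, 0.163, 0.987, 0.0]
contact_force: [0.0, 0.3, 0.0]
gripper_width: 0.603
grasp_force: 0.0
```

Request:
send_rows(deltas="0 0 0 0; 0 0 0 0; 0 0 0 0; 0 0 0 0; 0 0 0 0", claw=0)

```text
t: 5.35
eef_pos: [0.4146, -0.1442, 0.0132]
tool_rot: [0.001, 0.163, 0.987, -0.0]
contact_force: [-1.3, 1.5, 7.4]
gripper_width: 0.186
grasp_force: 40.2
```

Request:
send_rows(deltas="0 0 0 0; 0 0 -0.03 0; 0 0 -0.06 0; 0 0 -0.09 0; 0 0 -0.11 0")

```text
t: 5.85
eef_pos: [0.4145, -0.1442, 0.1244]
tool_rot: [0.001, 0.164, 0.987, -0.0]
contact_force: [0.3, -0.4, -0.1]
gripper_width: 0.19
grasp_force: 39.3
```

```bash
python3 -c "
from h import *
a=here();print(np.round(a,4))
t=7/R2; ex=np.array([np.cos(t),np.sin(t)]); b=np.array([.651,.0265])
r=b+.022*ex;g=b-.022*ex;print(r,g)
go(a,[*(a[:2]+r)/2,.12,130],[*r,.12,97])"
```

```text
[ 4.145000e-01 -1.442000e-01  1.244000e-01  1.611777e+02]
[0.67283602 0.02918113] [0.62916398 0.02381887]
-0.0943  0.1237  0.0044 31.2    -> [ 5.44e-01 -5.70e-02  1.20e-01  1.30e+02]
-0.0166  0.1547  -0.0000 33.0    -> [6.73e-01 2.90e-02 1.20e-01 9.70e+01]
```

Request:
send_rows(deltas="-0.019 0.025 0 6; -0.038 0.05 0 12; -0.057 0.075 0 19; -0.075 0.1 0 25; -0.094 0.124 0.004 31")

```text
t: 6.35
eef_pos: [0.544, -0.0562, 0.1189]
tool_rot: [0.001, 0.423, 0.906, 0.0]
contact_force: [-0.3, -0.0, -0.1]
gripper_width: 0.19
grasp_force: 39.3
```

Request:
send_rows(deltas="-0.003 0.031 0 7; -0.007 0.062 0 13; -0.01 0.093 0 20; -0.013 0.124 0 27; -0.017 0.155 0 33")

```text
t: 6.85
eef_pos: [0.673, 0.0309, 0.1184]
tool_rot: [-0.0, 0.663, 0.748, -0.0]
contact_force: [0.2, 0.6, -0.0]
gripper_width: 0.192
grasp_force: 39.3
```

Request:
send_rows(deltas="0 0 0 0; 0 0 0 0")

```text
t: 7.05
eef_pos: [0.672, 0.0306, 0.1181]
tool_rot: [-0.0, 0.661, 0.751, -0.0]
contact_force: [0.3, -0.6, -0.5]
gripper_width: 0.19
grasp_force: 39.3
```

```bash
python3 -c "
from h import *
print(np.round(here(),4),bot.get_obs()['q'].round(2))
c=bot.read_camera('wrist');cv2.imwrite('pics/w2.png',c['img'][:,:,::-1])
P=cloud(c);hsv=cv2.cvtColor(c['img'],cv2.COLOR_RGB2HSV)
m=(hsv[...,0]>105)&(hsv[...,0]<130)&(hsv[...,1]>150)&(P[...,2]<.03)
print('w',rect(c,m))
c=bot.read_camera('top');print('top',[(d['confidence'],rect(c,d['mask'])) for d in bot.masks_of(c,'blue_tray')])
print([(d['xyz'],d['confidence']) for d in bot.landmark_of(c,'marker_red_mid')])
"
```

```text
[6.72000e-01 3.06000e-02 1.18100e-01 9.73064e+01] [ 0.11  0.62 -0.35  1.64  0.25  0.93 -0.21]
w (array([652.6,  29.4, 176. , 135.5, -81.8]), array([ 3.6,  4.8, 16.3]))
top [(0.78, (array([596. ,  29. , 284.3, 148.2,  40.4]), array([-1. ,  4.2, 15.5])))]
[([0.6183, -0.2025, -0.0019], 0.72), ([0.6707, 0.0303, 0.1128], 0.48)]
```

View pics/w2.png

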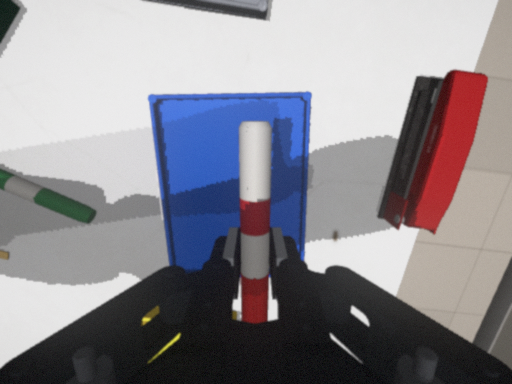

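The wrist picture shows the red marker at px (256,220), held lengthwise over the blue tray (px 155–310 by 95–270) and parallel to its sides. Lowering it now.

Request:
send_rows(deltas="0 0 0.03 0; 0 0 0.06 0; 0 0 0.08 0; 0 0 0.093 0; 0 0 0.1 0")

```text
t: 7.75
eef_pos: [0.6715, 0.0294, 0.0174]
tool_rot: [-0.0, 0.662, 0.75, -0.001]
contact_force: [-0.0, -0.8, 0.6]
gripper_width: 0.193
grasp_force: 39.3
```

Request:
send_rows(deltas="0 0 0 0; 0 0 0 0; 0 0 0 0; 0 0 0 0; 0 0 0 0", claw=0.38)

```text
t: 8.25
eef_pos: [0.6726, 0.0302, 0.019]
tool_rot: [0.0, 0.661, 0.75, 0.0]
contact_force: [0.1, 0.2, 0.4]
gripper_width: 0.373
grasp_force: 0.0
```

Request:
send_rows(deltas="0 0 -0.02 0; 0 0 -0.05 0; 0 0 -0.08 0; 0 0 -0.11 0; 0 0 -0.11 0")

```text
t: 8.75
eef_pos: [0.6753, 0.0308, 0.1336]
tool_rot: [0.003, 0.661, 0.75, 0.003]
contact_force: [-0.3, 0.5, 1.0]
gripper_width: 0.38
grasp_force: 0.0
```

```bash
python3 -c "
from h import *
a=here();print(np.round(a,4))
go(a,[.56,.02,.12,130],[.449,.0075,.12,160])"
```

```text
[6.75300e-01 3.08000e-02 1.33600e-01 9.71807e+01]
0.0037  -0.1158  0.0136 -32.8    -> [5.6e-01 2.0e-02 1.2e-01 1.3e+02]
0.0618  -0.0931  -0.0000 -30.0    -> [4.49e-01 8.00e-03 1.20e-01 1.60e+02]
```

Request:
send_rows(deltas="0.001 -0.023 0 -7; 0.002 -0.046 0 -13; 0.003 -0.069 0 -20; 0.003 -0.092 0.005 -26; 0.004 -0.114 0.01 -33", claw=0.6)

```text
t: 9.25
eef_pos: [0.5575, 0.0196, 0.118]
tool_rot: [0.0, 0.419, 0.908, -0.0]
contact_force: [-0.0, -0.4, 0.2]
gripper_width: 0.599
grasp_force: 0.0
```

Request:
send_rows(deltas="0.012 -0.018 0 -6; 0.025 -0.037 0 -12; 0.037 -0.056 0 -18; 0.05 -0.074 0 -24; 0.062 -0.093 0 -30")

```text
t: 9.75
eef_pos: [0.4465, 0.0072, 0.1181]
tool_rot: [-0.0, 0.17, 0.985, -0.0]
contact_force: [1.2, -0.8, -0.1]
gripper_width: 0.599
grasp_force: 0.0
```

Request:
send_rows(deltas="0 0 0 0; 0 0 0 0")

```text
t: 9.95
eef_pos: [0.4477, 0.007, 0.1184]
tool_rot: [0.0, 0.173, 0.985, -0.0]
contact_force: [1.5, -0.9, -0.1]
gripper_width: 0.599
grasp_force: 0.0
```

```bash
python3 -c "
from h import *
a=here();print(np.round(a,4))
c=bot.read_camera('wrist');cv2.imwrite('pics/w3.png',c['img'][:,:,::-1])
for d in bot.masks_of(c,'marker_green_mid'): print(d['confidence'],*rect(c,d['mask'],.006))
print([(d['xyz'],d['confidence']) for d in bot.landmark_of(c,'marker_green_mid')])
go(a,[.449,.0075,.0122,160])
"
```

```text
[4.477000e-01 7.000000e-03 1.184000e-01 1.600992e+02]
0.78 [450.6   7.8 137.5  17.  -18.9] [12.5 16.8 18.6]
[([0.4513, 0.0078, 0.0085], 0.85)]
-0.0011  0.0010  0.1062 0.1    -> [4.49e-01 8.00e-03 1.20e-02 1.60e+02]
```

View pics/w3.png

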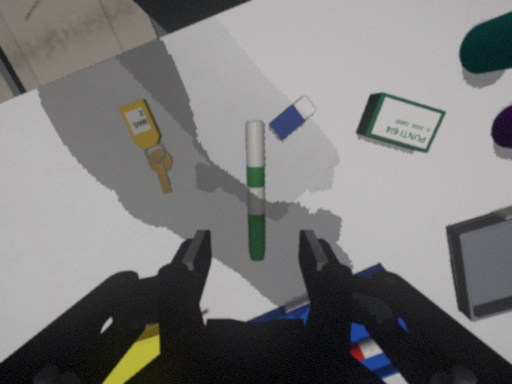

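The green marker is at px (256,190) between the open fingers. The eraser (292,118) is clear of both fingers.

Request:
send_rows(deltas="-0.002 0.002 0.03 -1; -0.002 0.002 0.06 -1; -0.002 0.002 0.085 -1; -0.002 0.002 0.098 -1; -0.002 0.002 0.106 -1")

```text
t: 10.6
eef_pos: [0.4503, 0.0087, 0.0114]
tool_rot: [-0.0, 0.163, 0.987, 0.0]
contact_force: [-0.1, -0.3, -0.1]
gripper_width: 0.598
grasp_force: 0.0
```

Request:
send_rows(deltas="0 0 0 0; 0 0 0 0; 0 0 0 0; 0 0 0 0; 0 0 0 0", claw=0)

```text
t: 11.1
eef_pos: [0.4511, 0.0084, 0.0133]
tool_rot: [0.001, 0.164, 0.987, 0.0]
contact_force: [-1.4, 0.3, 7.0]
gripper_width: 0.188
grasp_force: 40.3
```

Request:
send_rows(deltas="0 0 0 0; 0 0 -0.03 0; 0 0 -0.06 0; 0 0 -0.09 0; 0 0 -0.11 0")

```text
t: 11.6
eef_pos: [0.4507, 0.0084, 0.1245]
tool_rot: [0.001, 0.163, 0.987, 0.0]
contact_force: [-0.1, -0.5, 0.2]
gripper_width: 0.187
grasp_force: 39.4
```

```bash
python3 -c "
from h import *
a=here();print(np.round(a,4))
go(a,[.54,.016,.12,129],[.630,.0248,.12,97])"
```

```text
[4.507000e-01 8.400000e-03 1.245000e-01 1.611807e+02]
-0.0820  0.0360  0.0045 32.2    -> [5.40e-01 1.60e-02 1.20e-01 1.29e+02]
-0.0498  0.0755  -0.0000 32.0    -> [6.3e-01 2.5e-02 1.2e-01 9.7e+01]
```

Request:
send_rows(deltas="-0.016 0.007 0 6; -0.033 0.014 0 13; -0.049 0.021 0 19; -0.066 0.029 0 26; -0.082 0.036 0.004 32")

```text
t: 12.1
eef_pos: [0.5405, 0.016, 0.1191]
tool_rot: [0.001, 0.431, 0.902, 0.0]
contact_force: [0.5, -0.2, -0.0]
gripper_width: 0.195
grasp_force: 39.4
```

Request:
send_rows(deltas="-0.01 0.015 0 6; -0.02 0.03 0 13; -0.03 0.045 0 19; -0.04 0.06 0 26; -0.05 0.0755 0 32")

```text
t: 12.6
eef_pos: [0.63, 0.0248, 0.1186]
tool_rot: [0.0, 0.663, 0.748, -0.0]
contact_force: [-0.0, 0.0, -0.1]
gripper_width: 0.188
grasp_force: 39.4
```

Request:
send_rows(deltas="0 0 0 0; 0 0 0 0")

```text
t: 12.8
eef_pos: [0.629, 0.025, 0.1183]
tool_rot: [-0.0, 0.661, 0.751, -0.0]
contact_force: [-0.3, -0.1, -0.2]
gripper_width: 0.188
grasp_force: 39.4
```

```bash
python3 -c "
from h import *
a=here();print(np.round(a,4))
c=bot.read_camera('wrist');cv2.imwrite('pics/w4.png',c['img'][:,:,::-1])
go(a,[.630,.0248,.0182,97])"
```

```text
[6.29000e-01 2.50000e-02 1.18300e-01 9.73214e+01]
-0.0004  0.0010  0.1001 0.3    -> [6.3e-01 2.5e-02 1.8e-02 9.7e+01]
```

View pics/w4.png

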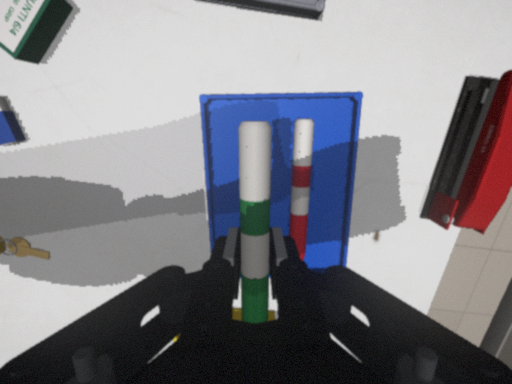

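The red marker lies flat in the tray at px (300,190). The green one, held at (256,220), is parallel and clear to its left.

Request:
send_rows(deltas="0 0.001 0.03 0; 0 0.001 0.06 0; 0 0.001 0.08 0; 0 0.001 0.093 0; 0 0.001 0.1 0")

```text
t: 13.35
eef_pos: [0.6294, 0.0249, 0.0174]
tool_rot: [-0.001, 0.661, 0.75, -0.001]
contact_force: [0.4, 0.7, -0.3]
gripper_width: 0.191
grasp_force: 39.5
```

Request:
send_rows(deltas="0 0 0 0; 0 0 0 0; 0 0 0 0; 0 0 0 0; 0 0 0 0", claw=0.36)

```text
t: 13.85
eef_pos: [0.6309, 0.0251, 0.0189]
tool_rot: [0.0, 0.661, 0.75, 0.0]
contact_force: [0.5, 0.0, 0.1]
gripper_width: 0.36
grasp_force: 0.0
```

Request:
send_rows(deltas="0 0 -0.02 0; 0 0 -0.05 0; 0 0 -0.08 0; 0 0 -0.12 0; 0 0 -0.14 0")

```text
t: 14.35
eef_pos: [0.632, 0.0255, 0.1621]
tool_rot: [0.002, 0.661, 0.75, 0.002]
contact_force: [1.3, 0.7, 0.3]
gripper_width: 0.363
grasp_force: 0.0
```

```bash
python3 -c "
from h import *
a=here();print(np.round(a,4))
go(a,[.502,-.143,.16,92],[.374,-.312,.15,92])"
```

```text
[6.32000e-01 2.55000e-02 1.62100e-01 9.71956e+01]
-0.1509  -0.1501  0.0021 5.2    -> [ 0.502 -0.143  0.16  92.   ]
-0.1644  -0.1338  0.0100 -0.0    -> [ 0.374 -0.312  0.15  92.   ]
```

Request:
send_rows(deltas="-0.03 -0.03 0 1; -0.06 -0.06 0 2; -0.09 -0.09 0 3; -0.12 -0.12 0 4; -0.151 -0.15 0 5", claw=0.95)

```text
t: 14.85
eef_pos: [0.4995, -0.1446, 0.1587]
tool_rot: [0.0, 0.694, 0.72, 0.0]
contact_force: [0.7, -1.4, -0.2]
gripper_width: 0.947
grasp_force: 0.0
```

Request:
send_rows(deltas="-0.033 -0.027 0 0; -0.066 -0.054 0 0; -0.099 -0.081 0 0; -0.132 -0.108 0 0; -0.164 -0.134 0.01 0")

```text
t: 15.35
eef_pos: [0.3725, -0.3144, 0.1497]
tool_rot: [0.002, 0.694, 0.72, 0.0]
contact_force: [-0.3, -1.1, 0.0]
gripper_width: 0.948
grasp_force: 0.0
```

Request:
send_rows(deltas="0 0 0 0; 0 0 0 0")

```text
t: 15.55
eef_pos: [0.3723, -0.313, 0.1484]
tool_rot: [-0.0, 0.694, 0.72, 0.0]
contact_force: [-0.7, 0.9, -1.0]
gripper_width: 0.953
grasp_force: 0.0
```

```bash
python3 -c "
from h import *
a=here();print(np.round(a,4))
c=bot.read_camera('wrist');cv2.imwrite('pics/w5.png',c['img'][:,:,::-1])
for d in bot.masks_of(c,'till_roll_a_mid'): print(d['confidence'],*rect(c,d['mask'],.05))
print([(d['xyz'],d['confidence']) for d in bot.landmark_of(c,'till_roll_a_mid')])
"
```

```text
[ 0.3723 -0.313   0.1484 92.0487]
0.93 [ 372.3 -312.7   47.6   46.8   61.2] [55.8 57.7 58.8]
[([0.3724, -0.3128, 0.0318], 0.61)]
```

View pics/w5.png

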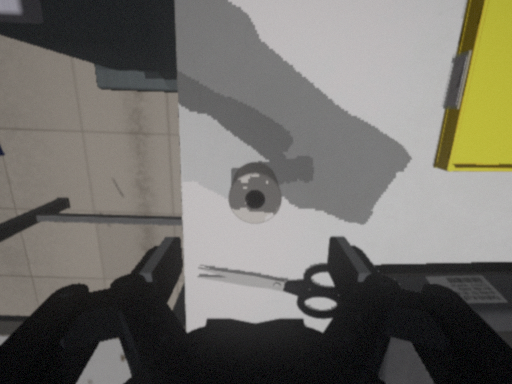

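Roll a is at px (255,195), directly under the TCP. Measured at (0.3723,-0.3127), 47.5 mm across and 57 mm high, so it is the thicker one. The scissors at (270,280) lie well below the fingertip height.

Request:
send_rows(deltas="0 0 0.03 0; 0 0 0.06 0; 0 0 0.09 0; 0 0 0.11 0; 0 0 0.118 0")

```text
t: 16.2
eef_pos: [0.3731, -0.3106, 0.0288]
tool_rot: [-0.001, 0.692, 0.721, 0.0]
contact_force: [-0.4, 0.3, 0.8]
gripper_width: 0.951
grasp_force: 0.0
```

Request:
send_rows(deltas="0 0 0 0; 0 0 0 0; 0 0 0 0; 0 0 0 0; 0 0 0 0", claw=0.3)

```text
t: 16.7
eef_pos: [0.3739, -0.3129, 0.0317]
tool_rot: [0.001, 0.693, 0.721, 0.0]
contact_force: [-1.1, 1.7, 7.7]
gripper_width: 0.543
grasp_force: 41.7
```

Request:
send_rows(deltas="0 0 0 0; 0 0 -0.03 0; 0 0 -0.06 0; 0 0 -0.09 0; 0 0 -0.12 0")

```text
t: 17.2
eef_pos: [0.3728, -0.3125, 0.1521]
tool_rot: [0.0, 0.694, 0.72, 0.0]
contact_force: [-0.3, -0.3, -0.8]
gripper_width: 0.542
grasp_force: 41.6
```

```bash
python3 -c "
from h import *
a=here();print(np.round(a,4))
go(a,[.5,-.275,.14,92],[.618,-.241,.14,92])"
```

```text
[ 0.3728 -0.3125  0.1521 92.1834]
0.0326  0.1285  0.0121 0.2    -> [ 0.5   -0.275  0.14  92.   ]
0.0299  0.1191  -0.0000 -0.0    -> [ 0.618 -0.241  0.14  92.   ]
```

Request:
send_rows(deltas="0.006 0.025 0 0; 0.013 0.05 0 0; 0.019 0.075 0 0; 0.025 0.1 0 0; 0.0325 0.1285 0 0")

```text
t: 17.7
eef_pos: [0.5006, -0.2753, 0.1509]
tool_rot: [0.0, 0.694, 0.72, -0.0]
contact_force: [0.7, -0.4, -0.4]
gripper_width: 0.544
grasp_force: 41.6
```

Request:
send_rows(deltas="0.006 0.025 0 0; 0.012 0.05 0 0; 0.018 0.075 0 0; 0.024 0.1 0 0; 0.03 0.119 0 0")

```text
t: 18.2
eef_pos: [0.6193, -0.24, 0.1509]
tool_rot: [0.0, 0.693, 0.721, 0.0]
contact_force: [-0.0, -0.3, -0.2]
gripper_width: 0.542
grasp_force: 41.6
```

Request:
send_rows(deltas="0 0 0 0; 0 0 0 0")

```text
t: 18.4
eef_pos: [0.6175, -0.2406, 0.1504]
tool_rot: [-0.0, 0.693, 0.721, -0.0]
contact_force: [-0.6, -0.1, -0.4]
gripper_width: 0.539
grasp_force: 41.6
```

```bash
python3 -c "
from h import *
a=here();print(np.round(a,4))
c=bot.read_camera('wrist');cv2.imwrite('pics/w6.png',c['img'][:,:,::-1])
P=cloud(c);hsv=cv2.cvtColor(c['img'],cv2.COLOR_RGB2HSV)
m=(hsv[...,0]>22)&(hsv[...,0]<35)&(hsv[...,1]>180)&(P[...,2]<.03)
m=cv2.morphologyEx(m.astype('uint8'),cv2.MORPH_OPEN,np.ones((3,3)))>0
print('w',rect(c,m), rect(c,m,.015))
Q=P[m];Q=Q[Q[:,2]>.015]
print(np.percentile(Q[:,:2],[0,1,99,100],axis=0).round(4))
"
```

```text
[ 0.6175 -0.2406  0.1504 92.2088]Traceback (most recent call last):
  File "<string>", line 8, in <module>
    print('w',rect(c,m), rect(c,m,.015))
              ~~~~^^^^^
  File "h.py", line 14, in rect
    return np.round([x,y,w,h,(a+90)%180-90],1),np.round(np.percentile(P[:,2],[5,50,95])*1000,1)
                                                        ~~~~~~~~~~~~~^^^^^^^^^^^^^^^^^^
    return _quantile_unchecked(
        a, q, axis, out, overwrite_input, method, keepdims, weights)
    return _ureduce(a,
                    func=_quantile_ureduce_func,
    ...<5 lines>...
                    overwrite_input=overwrite_input,
                    method=method)
    r = func(a, **kwargs)
    result = _quantile(arr,
                       quantiles=q,
    ...<2 lines>...
                       out=out,
                       weights=wgt)
    slices_having_nans = np.isnan(arr[-1, ...])
                                  ~~~^^^^^^^^^
IndexError: index -1 is out of bounds for axis 0 with size 0
```

View pics/w6.png

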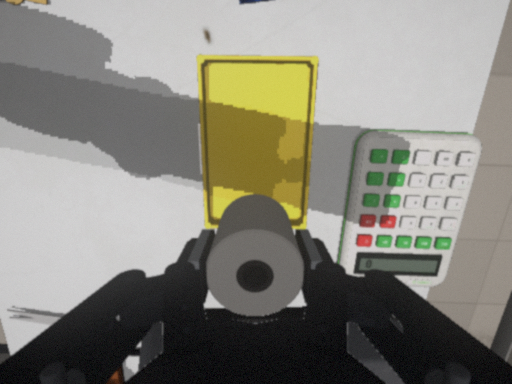

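The held roll is at px (255,255), over the near half of the yellow tray (px 198–318 by 57–230). I'll loosen the colour mask and measure the rim.

```bash
python3 -c "
from h import *
c=bot.read_camera('wrist');P=cloud(c);i=c['img'].astype(int)
print(i[90,260],P[90,260],i[60,260],P[60,260])
m=(i[...,0]>2*i[...,2])&(i[...,1]>1.5*i[...,2])&(i[...,0]>60)&(P[...,2]<.03)&(c['depth']>0)
m[:, :190]=0;m[:,325:]=0;m[235:]=0
print('w',rect(c,m),rect(c,m,.015))
Q=P[m];Q=Q[Q[:,2]>.015];
for y0 in(-.22,-.19,-.16,-.13):
  s=Q[abs(Q[:,1]-y0)<.006];print(y0,s[:,0].min().round(4),s[:,0].max().round(4))
print('y top',Q[:,1].max())
"
```

```text
[212 208  85] [ 0.61897991 -0.14528951  0.00495221] [104  92  46] [ 0.61766985 -0.12079011  0.01931094]
w (array([ 617.8, -201.5,  168.5,  108.4,  -88.6]), array([ 3.7,  4.9, 22.6])) (array([ 617.8, -201.5,  168.5,  108.4,  -88.6]), array([16.4, 22.2, 23.7]))
-0.22 0.5643 0.6721
-0.19 0.5638 0.6716
-0.16 0.5626 0.6708
-0.13 0.562 0.6703
y top -0.11618785900935685
```

Request:
send_rows(deltas="0.001 0.001 0.03 0; 0.001 0.001 0.06 0; 0.001 0.001 0.09 0; 0.001 0.001 0.105 0; 0.001 0.001 0.114 0")

```text
t: 19.0
eef_pos: [0.6173, -0.2401, 0.0354]
tool_rot: [-0.001, 0.694, 0.72, -0.001]
contact_force: [-23.4, 4.7, 59.0]
gripper_width: 0.543
grasp_force: 48.9
```

Request:
send_rows(deltas="0 0 0 0; 0 0 0 0; 0 0 0 0; 0 0 0 0; 0 0 0 0", claw=0.7)

```text
t: 19.5
eef_pos: [0.6192, -0.2396, 0.037]
tool_rot: [0.0, 0.693, 0.721, 0.0]
contact_force: [-0.0, -0.7, -0.2]
gripper_width: 0.7
grasp_force: 0.0
```

Request:
send_rows(deltas="0 0 -0.02 0; 0 0 -0.05 0; 0 0 -0.08 0; 0 0 -0.11 0; 0 0 -0.13 0")

```text
t: 20.0
eef_pos: [0.6197, -0.2397, 0.1691]
tool_rot: [0.001, 0.693, 0.72, 0.001]
contact_force: [1.1, -0.3, 0.8]
gripper_width: 0.7
grasp_force: 0.0
```

```bash
python3 -c "
from h import *
a=here();print(np.round(a,4))
go(a,[.56,-.04,.16,111],[.49,.14,.16,130],[.3785,.311,.16,150])"
```

```text
[ 0.6197 -0.2397  0.1691 92.1895]
0.2018  -0.0520  0.0091 -18.8    -> [ 5.60e-01 -4.00e-02  1.60e-01  1.11e+02]
0.1931  -0.0008  -0.0000 -19.0    -> [  0.49   0.14   0.16 130.  ]
0.2027  0.0245  -0.0000 -20.0    -> [  0.378   0.311   0.16  150.   ]
```

Request:
send_rows(deltas="0.04 -0.01 0 -4; 0.08 -0.02 0 -8; 0.12 -0.03 0 -12; 0.16 -0.04 0 -16; 0.2 -0.052 0.008 -19")

```text
t: 20.5
eef_pos: [0.5596, -0.0401, 0.1596]
tool_rot: [0.001, 0.564, 0.826, 0.001]
contact_force: [1.3, 0.3, 0.2]
gripper_width: 0.694
grasp_force: 0.0
```

Request:
send_rows(deltas="0.038 0 0 -4; 0.077 0 0 -8; 0.116 0 0 -12; 0.155 0 0 -16; 0.193 -0.001 0 -19")

```text
t: 21.0
eef_pos: [0.488, 0.1394, 0.1588]
tool_rot: [0.0, 0.42, 0.908, 0.0]
contact_force: [0.9, -0.5, 1.0]
gripper_width: 0.7
grasp_force: 0.0
```

Request:
send_rows(deltas="0.04 0.005 0 -4; 0.08 0.01 0 -8; 0.12 0.015 0 -12; 0.16 0.02 0 -16; 0.203 0.0245 0 -20", claw=0.75)

```text
t: 21.5
eef_pos: [0.3757, 0.3098, 0.1587]
tool_rot: [0.001, 0.256, 0.967, 0.0]
contact_force: [0.4, 0.9, 0.1]
gripper_width: 0.749
grasp_force: 0.0
```

Request:
send_rows(deltas="0 0 0 0; 0 0 0 0")

```text
t: 21.7
eef_pos: [0.3758, 0.3095, 0.1586]
tool_rot: [0.0, 0.256, 0.967, 0.0]
contact_force: [0.0, -0.6, -0.6]
gripper_width: 0.752
grasp_force: 0.0
```

```bash
python3 -c "
from h import *
a=here();print(np.round(a,4))
c=bot.read_camera('wrist');cv2.imwrite('pics/w7.png',c['img'][:,:,::-1])
for d in bot.masks_of(c,'till_roll_b_mid'): print(d['confidence'],c['img'][d['mask']].mean(0).round(),*rect(c,d['mask'],.05))
print([(d['xyz'],d['confidence']) for d in bot.landmark_of(c,'till_roll_b_mid')])
"
```

```text
[  0.3758   0.3095   0.1586 150.3148]
0.93 [58. 49. 65.] [464.4 323.8  11.2   0.9 -32.9] [50.9 54.2 57.5]
0.77 [133. 130. 129.] [380.2 311.2  39.9  38.8 -29.3] [55.  57.7 58.8]
0.75 [52. 95. 96.] [396.4 241.6  39.5  25.   -7.2] [51.4 57.5 58.7]
0.71 [65. 47. 78.] [470.  253.3  39.8  38.2  88.1] [52.1 57.7 58.7]
[([0.3949, 0.2322, 0.0314], 0.94), ([0.4704, 0.2508, 0.0242], 0.85), ([0.4718, 0.3429, 0.0283], 0.65)]
```

View pics/w7.png

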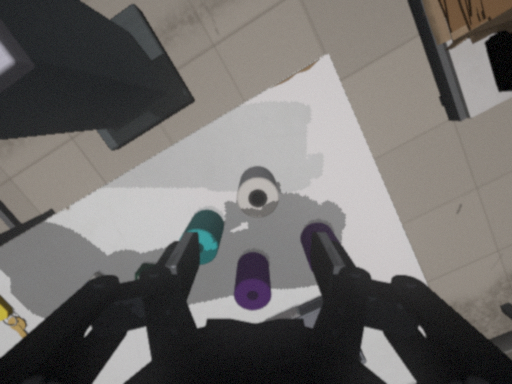

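White roll b is at px (258,195), (0.380,0.311), 39.5 mm across. Turquoise (205,235), purple (253,280) and purple (318,235) all stay outside the finger line.

Request:
send_rows(deltas="-0.003 0.003 0.03 0; -0.003 0.003 0.06 0; -0.003 0.003 0.09 0; -0.003 0.003 0.117 0; -0.003 0.003 0.127 0")

```text
t: 22.35
eef_pos: [0.3802, 0.3075, 0.0291]
tool_rot: [-0.001, 0.258, 0.966, -0.002]
contact_force: [0.3, -0.0, 0.6]
gripper_width: 0.748
grasp_force: 0.0
```

Request:
send_rows(deltas="0 0 0 0; 0 0 0 0; 0 0 0 0; 0 0 0 0; 0 0 0 0", claw=0.2)

```text
t: 22.85
eef_pos: [0.3808, 0.3101, 0.032]
tool_rot: [0.0, 0.257, 0.966, 0.0]
contact_force: [-0.6, 0.4, -0.1]
gripper_width: 0.453
grasp_force: 40.3
```

Request:
send_rows(deltas="0 0 0 0; 0 0 -0.03 0; 0 0 -0.06 0; 0 0 -0.09 0; 0 0 -0.13 0")

```text
t: 23.35
eef_pos: [0.3795, 0.3091, 0.1617]
tool_rot: [-0.001, 0.257, 0.966, -0.001]
contact_force: [0.4, -0.1, 0.8]
gripper_width: 0.455
grasp_force: 40.6
```

```bash
python3 -c "
from h import *
a=here();print(np.round(a,4))
go(a,[.49,.14,.16,130],[.56,-.03,.16,111],[.617,-.1635,.16,92])"
```

```text
[  0.3795   0.3091   0.1617 150.2058]
-0.1799  -0.0919  0.0017 20.2    -> [  0.49   0.14   0.16 130.  ]
-0.1752  -0.0557  -0.0000 19.0    -> [ 5.60e-01 -3.00e-02  1.60e-01  1.11e+02]
-0.1451  0.0054  -0.0000 19.0    -> [ 0.617 -0.164  0.16  92.   ]
```

Request:
send_rows(deltas="-0.036 -0.018 0 4; -0.072 -0.037 0 8; -0.108 -0.055 0 12; -0.144 -0.073 0 16; -0.18 -0.092 0 20")

```text
t: 23.85
eef_pos: [0.4914, 0.1392, 0.1616]
tool_rot: [0.0, 0.422, 0.906, 0.0]
contact_force: [0.1, 0.1, -0.2]
gripper_width: 0.454
grasp_force: 40.6
```

Request:
send_rows(deltas="-0.035 -0.011 0 4; -0.07 -0.022 0 8; -0.105 -0.033 0 12; -0.14 -0.044 0 16; -0.175 -0.056 0 19")

```text
t: 24.35
eef_pos: [0.5612, -0.0305, 0.1614]
tool_rot: [0.0, 0.566, 0.824, 0.0]
contact_force: [0.6, -0.1, -0.5]
gripper_width: 0.455
grasp_force: 40.6
```

Request:
send_rows(deltas="-0.029 0.001 0 4; -0.058 0.002 0 8; -0.087 0.003 0 12; -0.116 0.004 0 16; -0.145 0.005 0 19")

```text
t: 24.85
eef_pos: [0.6184, -0.1633, 0.1612]
tool_rot: [-0.0, 0.695, 0.719, 0.0]
contact_force: [0.6, -0.4, -1.1]
gripper_width: 0.455
grasp_force: 40.6
```

Request:
send_rows(deltas="0 0 0 0; 0 0 0 0")

```text
t: 25.05
eef_pos: [0.6179, -0.1627, 0.161]
tool_rot: [-0.0, 0.694, 0.72, -0.0]
contact_force: [-0.4, 0.6, 0.1]
gripper_width: 0.453
grasp_force: 40.6
```

```bash
python3 -c "
from h import *
a=here();print(np.round(a,4))
c=bot.read_camera('top')
i=c['img'];cv2.imwrite('pics/t2.png',cv2.resize(i[80:255,110:410,::-1],None,fx=2.6,fy=2.6,interpolation=2))
c=bot.read_camera('scene');P=cloud(c);m=(abs(P[...,0]-.618)<.06)&(abs(P[...,1]+.24)<.06)&(P[...,2]>.055)&(P[...,2]<.07);print(m.sum());print(rect(c,m))
go(a,[.617,-.1635,.038,92])"
```

```text
[ 0.6179 -0.1627  0.161  92.1061]
155
(array([ 616. , -239.3,   50. ,   46.2,  -49.6]), array([55.8, 60.7, 64.1]))
-0.0008  -0.0009  0.1230 0.1    -> [ 6.17e-01 -1.64e-01  3.80e-02  9.20e+01]
```

View pics/t2.png

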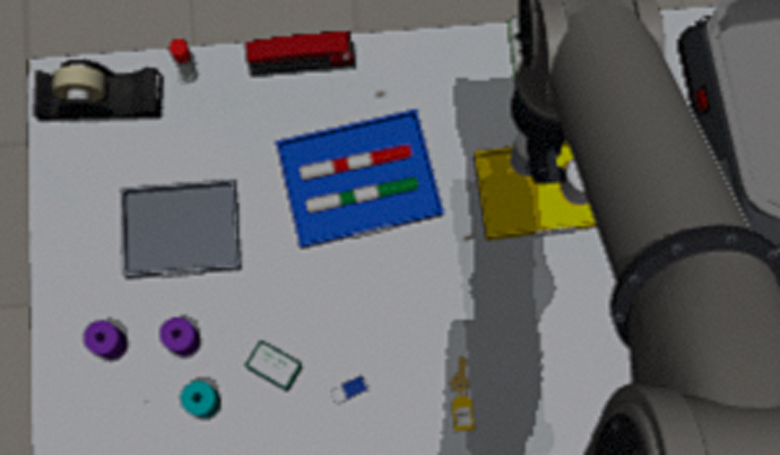

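Both markers lie flat and parallel in the blue tray (px 355,160 and 360,195). Roll a stands with its top at about 61 mm. Lowering roll b gently.

Request:
send_rows(deltas="-0.001 -0.001 0.04 0; -0.001 -0.001 0.08 0; -0.001 -0.001 0.105 0; -0.001 -0.001 0.115 0; -0.001 -0.001 0.119 0")

```text
t: 25.65
eef_pos: [0.6167, -0.1624, 0.0417]
tool_rot: [-0.001, 0.693, 0.721, -0.0]
contact_force: [0.1, 0.7, -0.4]
gripper_width: 0.453
grasp_force: 40.6
```

Request:
send_rows(deltas="0 0 0.001 0; 0 0 0.002 0; 0 0 0.003 0; 0 0 0.004 0; 0 0 0.004 0")

```text
t: 26.15
eef_pos: [0.6172, -0.1638, 0.0387]
tool_rot: [0.0, 0.694, 0.72, 0.0]
contact_force: [0.4, -0.2, -0.9]
gripper_width: 0.461
grasp_force: 40.6
```

Request:
send_rows(deltas="0 0 0 0; 0 0 0 0; 0 0 0 0; 0 0 0 0; 0 0 0 0", claw=0.65)

```text
t: 26.65
eef_pos: [0.6171, -0.1636, 0.0384]
tool_rot: [0.0, 0.693, 0.721, 0.0]
contact_force: [0.1, -0.0, 0.1]
gripper_width: 0.649
grasp_force: 0.0
```

Request:
send_rows(deltas="0 0 -0.02 0; 0 0 -0.05 0; 0 0 -0.08 0; 0 0 -0.11 0; 0 0 -0.12 0")

```text
t: 27.15
eef_pos: [0.6189, -0.1638, 0.1618]
tool_rot: [0.002, 0.694, 0.72, 0.001]
contact_force: [0.6, 0.0, 0.0]
gripper_width: 0.65
grasp_force: 0.0
```

```bash
python3 -c "
from h import *
a=here();print(np.round(a,4))
c=bot.read_camera('top')
for d in bot.masks_of(c,'staples_box_mid'): print(d['confidence'],*rect(c,d['mask'],.018))
go(a,[.55,-.01,.14,111],[.43,.149,.13,130],[.43,.149,.13,150])"
```

```text
[ 0.6189 -0.1638  0.1618 92.1837]
0.53 [428.  147.2  57.7  35.7  53.2] [20.1 24.  28.7]
0.1563  -0.0629  0.0218 -18.8    -> [ 5.50e-01 -1.00e-02  1.40e-01  1.11e+02]
0.1914  -0.0550  0.0100 -19.0    -> [  0.43    0.149   0.13  130.   ]
0.0000  0.0000  -0.0000 -20.0    -> [4.30e-01 1.49e-01 1.30e-01 1.50e+02]
```

```bash
python3 -c "
from h import *
go([.6175,-.1638,.1612,92.2],[.52,.0,.14,74],[.429,.148,.13,57])"
```

```text
0.1674  -0.0911  0.0212 18.2    -> [ 0.52  0.    0.14 74.  ]
0.1172  -0.1283  0.0100 17.0    -> [ 0.429  0.148  0.13  57.   ]
```

Request:
send_rows(deltas="0.033 -0.018 0 3; 0.066 -0.036 0 7; 0.1 -0.054 0.007 11; 0.133 -0.072 0.014 15; 0.167 -0.091 0.021 18", claw=0.75)

```text
t: 27.75
eef_pos: [0.5177, 0.0007, 0.1354]
tool_rot: [-0.001, 0.799, 0.602, -0.001]
contact_force: [-0.1, 0.4, 0.6]
gripper_width: 0.751
grasp_force: 0.0
```

Request:
send_rows(deltas="0.023 -0.026 0 3; 0.046 -0.052 0 7; 0.07 -0.078 0 11; 0.094 -0.104 0.005 14; 0.117 -0.128 0.01 17")

```text
t: 28.25
eef_pos: [0.4265, 0.1479, 0.1259]
tool_rot: [-0.0, 0.878, 0.478, -0.001]
contact_force: [0.4, 1.4, 0.2]
gripper_width: 0.749
grasp_force: 0.0
```

Request:
send_rows(deltas="0 0 0 0; 0 0 0 0")

```text
t: 28.45
eef_pos: [0.4273, 0.1472, 0.1262]
tool_rot: [-0.0, 0.877, 0.48, -0.001]
contact_force: [0.7, 0.5, -0.4]
gripper_width: 0.748
grasp_force: 0.0
```

```bash
python3 -c "
from h import *
a=here();print(np.round(a,4))
c=bot.read_camera('wrist');cv2.imwrite('pics/w8.png',c['img'][:,:,::-1])
for d in bot.masks_of(c,'staples_box_mid'): print(d['confidence'],*rect(c,d['mask'],.018))
print([(d['xyz'],d['confidence']) for d in bot.landmark_of(c,'staples_box_mid')])
"
```

```text
[ 0.4273  0.1472  0.1262 57.335 ]
0.71 [430.  148.8  58.   36.   54.8] [23.8 25.1 26.2]
[([0.4327, 0.1512, 0.0118], 0.82)]
```

View pics/w8.png

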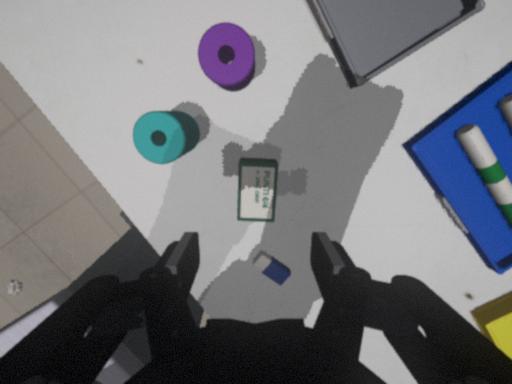

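The staples box is at px (257,190), green with a white top, measured 58×36 mm at 54.8°. Eraser (270,267) and turquoise roll (160,135) are clear of the fingers.

Request:
send_rows(deltas="0.003 0.001 0.03 2.5; 0.003 0.001 0.06 2.5; 0.003 0.001 0.09 2.5; 0.003 0.001 0.104 2.5; 0.003 0.001 0.112 2.5")

```text
t: 29.1
eef_pos: [0.4307, 0.1478, 0.0139]
tool_rot: [0.0, 0.889, 0.459, -0.001]
contact_force: [1.0, -0.6, 1.0]
gripper_width: 0.748
grasp_force: 0.0
```

Request:
send_rows(deltas="0 0 0 0; 0 0 0 0; 0 0 0 0; 0 0 0 0; 0 0 0 0", claw=0.15)

```text
t: 29.6
eef_pos: [0.4315, 0.1493, 0.016]
tool_rot: [0.0, 0.888, 0.459, 0.001]
contact_force: [-0.2, -0.3, 4.3]
gripper_width: 0.413
grasp_force: 41.4
```

Request:
send_rows(deltas="0 0 0 0; 0 0 -0.03 0; 0 0 -0.06 0; 0 0 -0.09 0; 0 0 -0.12 0")

```text
t: 30.1
eef_pos: [0.4306, 0.1491, 0.1366]
tool_rot: [-0.0, 0.888, 0.459, -0.0]
contact_force: [0.5, 0.8, -0.8]
gripper_width: 0.414
grasp_force: 40.8
```

```bash
python3 -c "
from h import *
a=here();print(np.round(a,4))
go(a,[.52,.2,.135,73],[.606,.2475,.135,90])"
```

```text
[ 0.4306  0.1491  0.1366 54.6997]
0.0932  0.0436  0.0016 -18.3    -> [ 0.52   0.2    0.135 73.   ]
0.0706  0.0684  -0.0000 -17.0    -> [ 0.606  0.248  0.135 90.   ]
```

Request:
send_rows(deltas="0.019 0.009 0 -4; 0.037 0.017 0 -7; 0.056 0.026 0 -11; 0.075 0.035 0 -15; 0.093 0.044 0 -18")

```text
t: 30.6
eef_pos: [0.5211, 0.2, 0.1353]
tool_rot: [0.0, 0.805, 0.594, -0.0]
contact_force: [0.1, -0.2, -0.6]
gripper_width: 0.41
grasp_force: 40.9
```

Request:
send_rows(deltas="0.014 0.014 0 -4; 0.028 0.028 0 -7; 0.042 0.041 0 -10; 0.056 0.055 0 -14; 0.071 0.068 0 -17")

```text
t: 31.1
eef_pos: [0.6071, 0.2471, 0.1351]
tool_rot: [0.0, 0.708, 0.706, -0.0]
contact_force: [-0.3, -0.3, -0.8]
gripper_width: 0.414
grasp_force: 40.9
```

Request:
send_rows(deltas="0 0 0 0; 0 0 0 0")

```text
t: 31.3
eef_pos: [0.6059, 0.247, 0.1349]
tool_rot: [-0.0, 0.709, 0.705, -0.001]
contact_force: [0.5, 0.4, -1.0]
gripper_width: 0.411
grasp_force: 40.8
```

```bash
python3 -c "
from h import *
a=here();print(np.round(a,4))
c=bot.read_camera('wrist');cv2.imwrite('pics/w9.png',c['img'][:,:,::-1])
c=bot.read_camera('scene')
for d in bot.landmark_of(c,'grey_tray'): print(d['xyz'],d['confidence'])
"
```

```text
[ 0.6059  0.247   0.1349 89.6335]
[0.6096, 0.2477, -0.0018] 0.91
```

View pics/w9.png

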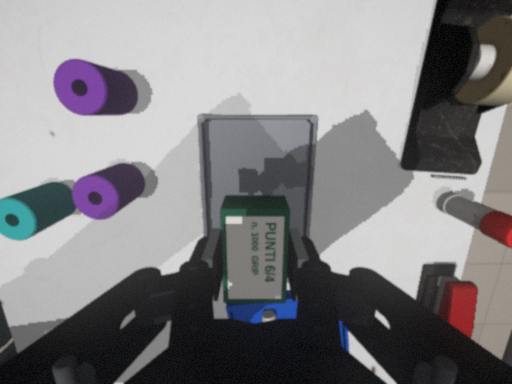

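The held box is at px (255,255), centred between the grey tray's side walls (px 205–312) and parallel to them.

Request:
send_rows(deltas="0 0.001 0.04 0; 0 0.001 0.075 0; 0 0.001 0.1 0; 0 0.001 0.107 0; 0 0.001 0.11 0")

```text
t: 31.95
eef_pos: [0.6071, 0.2468, 0.0251]
tool_rot: [-0.0, 0.709, 0.705, -0.001]
contact_force: [-0.3, -0.1, -0.5]
gripper_width: 0.408
grasp_force: 40.9
```

Request:
send_rows(deltas="0 0 0.001 0; 0 0 0.002 0; 0 0 0.003 0; 0 0 0.0035 0; 0 0 0.0035 0")

```text
t: 32.45
eef_pos: [0.6078, 0.2472, 0.0223]
tool_rot: [0.0, 0.709, 0.705, 0.0]
contact_force: [-0.4, -0.1, -0.8]
gripper_width: 0.413
grasp_force: 40.9
```

Request:
send_rows(deltas="0 0 0 0; 0 0 0 0; 0 0 0 0; 0 0 0 0; 0 0 0 0", claw=0.6)

```text
t: 32.95
eef_pos: [0.6076, 0.2472, 0.0219]
tool_rot: [-0.0, 0.709, 0.705, 0.0]
contact_force: [0.2, -0.1, -0.7]
gripper_width: 0.601
grasp_force: 0.0
```

Request:
send_rows(deltas="0 0 -0.02 0; 0 0 -0.05 0; 0 0 -0.08 0; 0 0 -0.12 0; 0 0 -0.16 0")

```text
t: 33.45
eef_pos: [0.6072, 0.247, 0.183]
tool_rot: [-0.0, 0.709, 0.705, -0.0]
contact_force: [0.7, -0.2, 0.2]
gripper_width: 0.598
grasp_force: 0.0
```

Request:
send_rows(deltas="-0.03 -0.03 -0.02 0; -0.06 -0.06 -0.04 0; -0.09 -0.09 -0.06 0; -0.12 -0.12 -0.06 0; -0.15 -0.15 -0.06 0")

```text
t: 33.95
eef_pos: [0.4559, 0.097, 0.2426]
tool_rot: [0.001, 0.709, 0.705, 0.001]
contact_force: [0.2, -0.6, 0.8]
gripper_width: 0.599
grasp_force: 0.0
```

```bash
python3 -c "
from h import *
a=here();print(np.round(a,4))
c=bot.read_camera('scene');cv2.imwrite('pics/end.png',cv2.resize(c['img'][:,:,::-1],None,fx=1.5,fy=1.5,interpolation=2))
P=cloud(c)
for n,x,y in(('a',.6187,-.2395),('b',.617,-.1635),('box',.607,.247)):
  m=(np.hypot(P[...,0]-x,P[...,1]-y)<.035)&(P[...,2]>.023)&(P[...,2]<.09);print(n,np.percentile(P[m][:,2],[50,99]).round(4))
for q in('eraser_mid','key_tag_mid','marker_red_mid','marker_green_mid'): print(q,[(d['xyz'],d['confidence']) for d in bot.landmark_of(c,q)])
"
```

```text
[ 0.4559  0.097   0.2426 89.689 ]
a [0.0556 0.0646]
b [0.0242 0.0242]
box [0.0285 0.033 ]
eraser_mid [([0.3928, 0.0652, 0.0047], 0.65)]
key_tag_mid [([0.3779, -0.069, 0.0003], 0.61)]
marker_red_mid [([0.6752, 0.0302, 0.0131], 0.72)]
marker_green_mid [([0.6259, 0.0264, 0.0117], 0.56)]
```

View pics/end.png

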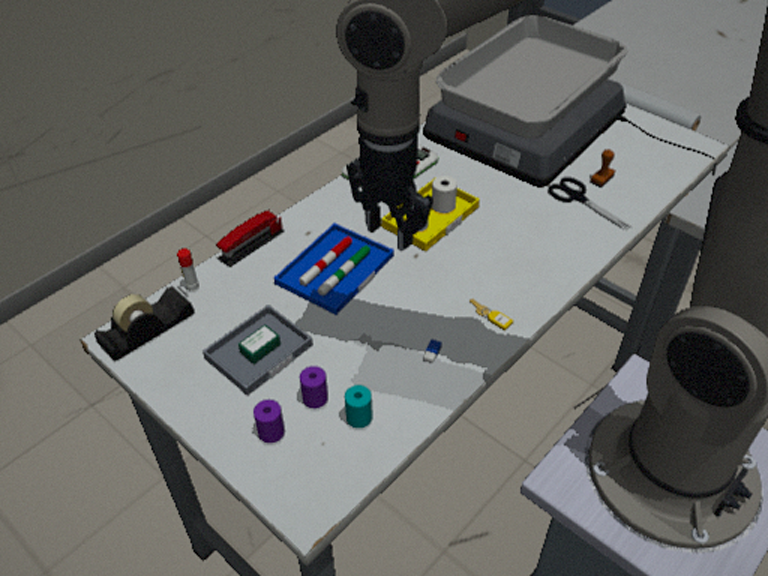

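Markers (330,265), box (260,343) and roll a (443,192) are in place. The eraser and key tag haven't moved. The gripper hides roll b, so I'll check it in the top view.

```bash
python3 -c "
from h import *
c=bot.read_camera('top');P=cloud(c)
for n,x,y in(('a',.6187,-.2395),('b',.617,-.1635)):
  m=(np.hypot(P[...,0]-x,P[...,1]-y)<.036)&(P[...,2]>.054)&(P[...,2]<.09);print(n,m.sum());m.sum() and print(rect(c,m),c['img'][m].mean(0))
"
```

```text
a 175
(array([ 615.8, -241.7,   47.1,   45.7,  -49.7]), array([56.5, 60.6, 65. ])) [126.80571429 127.14285714 130.24571429]
b 123
(array([ 614.5, -163.7,   37.8,   37.5,   82.3]), array([57.2, 61.4, 64.7])) [121.51219512 121.73170732 124.7398374 ]
```

Both rolls stand upright with round tops at 61 mm.

```bash
python3 -c "
from station import bot
print(bot.hand_in())"
```

```text
the job is handed in; nothing more can be done
None
```

The job is handed in (no verdict came back): both markers lie flat side by side in the blue tray, both white till rolls stand upright in the yellow tray, the staples box lies flat in the grey tray, and the eraser, key tag and look-alikes were left alone.

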